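Refit the hold-to-run knob on the banding wheel's drive and keep it pressed

TASK

The drive box of the banding wheel has lost its red hold-to-run knob, which is parked in the aluminium keeper rail: slide it out along the rail through the open end, turn it so that the flat in its bore matches the flat of the brass spindle on the drive box, and push it fully home on the spindle. Then press knob and spindle down together nearly to the stop of the spindle's spring travel and keep pressing: finish while you still hold the knob pressed in, without letting go. Leave the jug, calipers, brush, saucer, cork and glaze jar where they are.

Things in the scene. Friction and masses are not known exactly. Their poses are not given: they have to be found in the camera images.
- knob: Loose red plastic knob, 52 mm tall, about 90 g. Origin: centre of its underside, z up. Flange 52 mm across, 6 mm thick; round hub 34 mm across up to z = 24 mm; above it a bar grip (see knob_grip). A white line on the bar's top, its +x end and the flange marks the knob's +x side. In the rail it may stand turned up to 0.9 rad either way from the rail's x axis.
- knob_grip (a point): Centre of the knob's bar grip, on the knob's axis 38 mm above its underside, axes as knob. The bar is 44 mm long (x), 16 mm thick (y) and reaches from 24 to 52 mm above the underside: pinch it across y from above, fingertips above the hub's top (14 mm below this point).
- knob_bore (a point): Closed end of the knob's bore, on its axis, 20 mm above the underside, axes as knob. The D-shaped bore is open below, 20 mm deep: 21.8 mm across its round part, with a flat wall 4.9 mm from the axis on the knob's +x side.
- knob_line (a point): Middle of the +x end face of the bar grip, where the white line runs down: 22 mm from the axis on the side of the flat of the bore, 38 mm above the underside; axes as knob.
- rail: Fixed aluminium keeper rail, 150 mm long (its x), 70 mm wide, 16.5 mm tall. Origin: centre of its underside, z up. The knob stands on its 4 mm floor in a channel 58 mm wide. Two lips (z = 12.5 to 16.5 mm) overhang the flange and leave a 40 mm slot for the hub, so the knob cannot be lifted inside. Closed at +x, open at -x.
- rail_mouth (a point): Centre of the rail's open end, on the channel floor: 75 mm from the rail's origin towards its -x, 4 mm above its underside; axes as rail. The knob can be lifted once its axis is some 30 mm beyond this point towards -x.
- spindle_tip (a point): Top centre of the upright brass D-spindle, on its axis, z up; goes down with it. 20 mm diameter with a flat 4 mm from the axis facing this point's +x; the top 4 mm taper by 2.5 mm all round. It does not turn. It stands 28.5 mm above the bezel. With the knob home, knob_bore lies on this point, knob +x along this +x (play 0.15 rad).
- bezel: Fixed black round disc under the spindle, 66 mm across, 4 mm thick, on the drive box. Origin: centre of its underside; its x axis and a yellow line on it point to the side of the spindle's flat. With the knob home and not yet pressed, 8.5 mm lie between bezel and flange.
- drive: Fixed grey drive box of the banding wheel, 130 mm (x) by 180 mm (y), 70 mm tall. Origin: centre of its underside. On its top: the bezel with the spindle, and near its +y edge a low black switch and a green lamp that play no part.
- spindle (a joint): How far the spindle is pushed down into the drive box, m: 0 = out, 0.006 = stop. A spring pushes it back up: about 4 N at 0, 9 N at 0.006. It counts as pressed beyond 0.004.
- jug: Unglazed stoneware jug, 155 mm tall, about 116 mm wide with a handle, on the black cast-iron banding wheel (210 mm across, top 104 mm high) at the left side. Origin: centre of its underside. Leave alone.
- calipers: Steel pottery calipers lying flat, 160 mm long, 92 mm wide, 8 mm thick. Origin at the pivot, underside; legs extend to +x. Leave alone.
- brush: Wide bamboo brush lying flat, 180 mm long, 65 mm wide, 12 mm thick. Origin near the middle of its underside, bristles to +x. Leave alone.
- saucer: Pale blue porcelain saucer, 124 mm across, 20 mm tall. Origin: centre of its underside. Leave alone.
- cork: Cork stopper standing upright, 34 mm across, 32 mm tall. Origin: centre of its underside. Leave alone.
- glaze_jar: Amber glaze jar with black cap, 64 mm across, 85 mm tall. Origin: centre of its underside. Leave alone.
Not all that is in view belongs to the job. Several things have the shape of the knob; the one meant has the colours described above.

How it is judged:
By the outcome, as a careful person would: the job done as asked, in the order asked, and still so for the second after the job is handed in, while the arm keeps its last pose, push and grip.
It also fails if it takes over 48 s, if anything falls off the work surface, if the arm or the gripper's body presses on something with over 40 N, if the wrist force passes 120 N, or if a joint passes its speed limit or range.

ROBOT

A 6-joint arm with a two-finger parallel gripper is mounted at the origin on the work surface. World frame = base frame: x ahead of the robot, y to its left, z up, the work surface at z = 0. Lengths are in m, angles in degrees, forces in N, time in s.
With the tool pointing down it reaches from about 0.25 to 0.725 m from the base axis. Payload 9.7 kg.
Tool frame: the origin (TCP) lies at the very end of the fingers, on their centre line; the grasp point (between the pads) lies ctrl.grip_point_offset behind it (ctrl.grip_point_offset is the distance from the TCP to the grasp point, in m); z points along the fingers, y is the line along which they close (so a half turn about z gives the same grasp; the last joint's range is limited). The gripper opens to 85 mm and grips with 20 to 120 N. Pads are 22 mm wide; open, the fingers measure 114 mm over their backs; the gripper's body (76 mm by 85 mm) begins 54 mm behind the grasp point. The pads swing forward as they close: fully open they stand 13 mm farther back than shut.
Start: joints at [-71.734, 4.979, 10.078, 95.1, 0, 90], TCP at [0.172, -0.522, 0.231] pointing down, gripper open.
Joint ranges: [-179.16, 179.16], [-48.56, 103.87], [-65.8, 70.77], [-126.05, 130.52], [-82.76, 87.17], [-180, 180]. Speed limits (degrees/s): [127.2, 127.2, 147.25, 180, 180, 180].

INTERFACE

Orientations are given as a 3x3 rotation matrix whose columns are the frame's x, y, z axes.
In Python, from cell import ctrl gives the robot as it stands. The module is installed in compiled form; this text tells all that it offers.
- The arm moves only by the tool arm_command, never from a script. Its argument "increments" is a list of rows, each a list of 3 entries, a list of its own where there are three numbers: the shift along the world's x, y, z in cm, then the turn, a rotation vector about the world's x, y, z in degrees, then the finger opening in cm, from 0 to 8.54. A call has 1 to 20 rows; each row shifts and turns the commanded pose from where the row before left it; what a row does not reach is not made up. A row lasts 1/12 s, in which the tool goes at most 41.7 mm and 7.16 degrees, less where a joint would pass 70% of its speed; a pose out of reach is approached as far as the arm can. A call with a gripper value outside its range is refused whole. The fingers move at their own pace and stop on an object; the grip force is fixed at half the most. Time passes only in rows, so rows that do not move let the fingers close. It gives the time, the measured TCP pose, the force, the opening and the grip force at its end, in the units of the state.
- ctrl.get_state(): the state, without advancing time (a new reading comes with each control period).
- ctrl.capture(name): name is "scene" or "side" or "wrist"; returns (picture, depth): 384x512x3 uint8, red, green, blue; 384x512 float32, m along the optical axis (not along the pixel's ray), 0 where there is no reading.
- ctrl.camera_info(name): a dict with "mtx" (3x3 intrinsics, pixels), "world_to_cam" (4x4, takes a point from world to camera coordinates). Camera axes: x right, y up, looking along -z (the intrinsics and any distortion apply to the point x, -y, -z); pixel columns grow to the right and rows downward; lengths in m; the calibration is good to about 2 mm. The wrist camera is an equidistant fisheye: a pixel r from the principal point sees the ray r / f radians off the axis. A picture is of the moment at which its call begins: read the wrist's pose just before it. camera_info takes no time and is no camera call; for the wrist camera it gives the pose at the moment of the call.
- ctrl.sign_off(): hands the job in; it is judged then, once.
The state is a dict: "time_s": time; "joint_positions": joint angles; "qvel": joint speeds; "joint_efforts": joint torques, N m; "tcp_pos": TCP position; "ee_rot": TCP orientation; "force": force on the tool from outside, world axes, zero at the start; "wrist_torque": the same for the moment, N m; "width": finger opening in m; "grasp_force": force on a finger pad.
Only numpy, scipy, OpenCV 4.12 (cv2) and the standard library are available. Lean on these libraries where they do the work, as an engineer would, in place of code of your own. Each camera call takes 0.05 s, during which the arm holds its last target. There are 200 camera calls.

## Working session

There is one attempt and no reset: what is moved stays moved. The work goes in short steps, Python scripts to look and compute and a tool call to move; the robot and the scene stay as the last step left them, time stands still between calls to the robot, and variables do not carry over. Pictures are saved under pics/ and viewed, at most 10 in all, crops included, and the job is handed in when it is done.

Besides the shell and the picture viewer there is one more tool, called after "Request:" as name([rows], argument=value, ...), one row to a line, values as JSON. arm_command: Moves the arm, as the interface text tells. Its arguments: {"type":"object","properties":{"increments":{"type":"array","items":{"type":"array"}}},"required":["increments"]}

```bash
mkdir -p pics
cat > h.py <<'E'
import numpy as np, cv2
from cell import ctrl
def cap(n):
    info=ctrl.camera_info(n); im,d=ctrl.capture(n); return im,d,info
def save(im,p): cv2.imwrite('pics/'+p,cv2.cvtColor(im,cv2.COLOR_RGB2BGR))
def ray(info,uv,fish=False):
    K=info['mtx'];T=np.array(info['world_to_cam'])
    a=(np.atleast_2d(uv)-[K[0][2],K[1][2]])/[K[0][0],K[1][1]]
    if fish:
        r=np.linalg.norm(a,axis=1,keepdims=True)+1e-12
        v=np.hstack([a/r*np.sin(r),np.cos(r)])
    else: v=np.hstack([a,np.ones((len(a),1))])
    v=v*[1,-1,-1]
    R=T[:3,:3]; return -R.T@T[:3,3], v@R
def plane(info,uv,z,fish=False):
    o,d=ray(info,uv,fish); return o+d*((z-o[2])/d[:,2:])
E
python3 - <<'E'
from h import *
s=ctrl.get_state();print(s['time_s'],s['tcp_pos'],s['ee_rot'],s['width'],ctrl.grip_point_offset)
for n in('scene','side','wrist'):
    im,d,i=cap(n);save(im,n+'0.png');print(n,{k:np.round(v,3).tolist() if not isinstance(v,str) else v for k,v in i.items()})
    np.savez('pics/'+n+'0.npz',im=im,d=d,mtx=i['mtx'],w=i['world_to_cam'])
E
```

```text
0.0 [ 0.17232295 -0.52207382  0.23059591] [[ 9.49610440e-01  3.13432382e-01 -3.93576372e-04]
 [ 3.13432629e-01 -9.49609644e-01  1.22939316e-03]
 [ 1.15877099e-05 -1.29080426e-03 -9.99999167e-01]] 0.0856822220623685 0.0187
scene {'mtx': [[456.84, 0.0, 255.723], [0.0, 456.84, 198.864], [0.0, 0.0, 1.0]], 'world_to_cam': [[0.506, 0.863, 0.012, -0.327], [-0.7, 0.402, 0.59, 0.355], [0.504, -0.307, 0.807, -1.759], [0.0, 0.0, 0.0, 1.0]]}
side {'mtx': [[401.397, 0.0, 256.049], [0.0, 401.397, 190.853], [0.0, 0.0, 1.0]], 'world_to_cam': [[0.945, -0.327, -0.008, -0.552], [0.227, 0.638, 0.736, -0.228], [-0.235, -0.697, 0.677, -1.362], [0.0, 0.0, 0.0, 1.0]]}
wrist {'mtx': [[297.319, 0.0, 256.499], [0.0, 297.319, 191.451], [0.0, 0.0, 1.0]], 'world_to_cam': [[0.314, -0.949, -0.001, -0.549], [0.911, 0.301, -0.283, 0.037], [0.269, 0.088, 0.959, -0.38], [0.0, 0.0, 0.0, 1.0]]}
```

View pics/scene0.png

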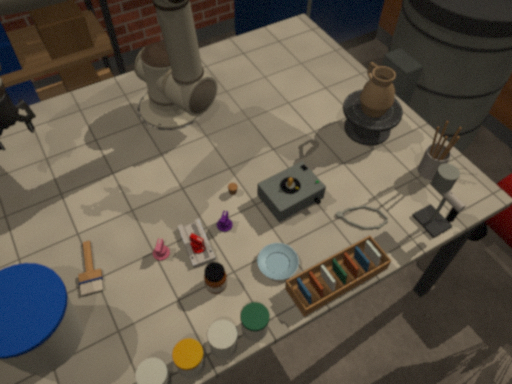

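View pics/side0.png

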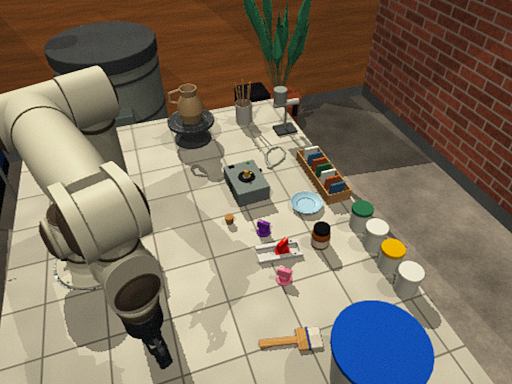

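View pics/wrist0.png

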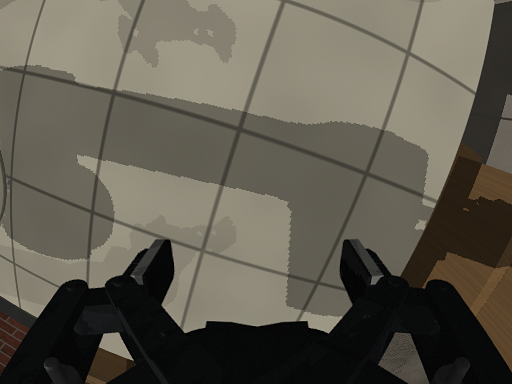

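The scene view shows the red knob in the rail at about (197,243) and the drive spindle at (291,183). In the side view they are at (282,247) and (246,175). The wrist view shows only empty table. Next I'll get coarse positions and an enlarged crop.

Run:
```python
from h import *
for n,ps in (('scene',{'knob':((197,240),.045),'spindle':((291,180),.1)}),('side',{'knob':((282,244),.045),'spindle':((246,172),.1)})):
    z=np.load(f'pics/{n}0.npz');i=dict(mtx=z['mtx'],world_to_cam=z['w'])
    for k,(uv,h) in ps.items(): print(n,k,plane(i,uv,h).round(3))
a=np.load('pics/scene0.npz')['im'][205:285,140:260];b=np.load('pics/side0.npz')['im'][210:290,230:350]
save(np.vstack([cv2.resize(x,None,fx=3.7,fy=3.7,interpolation=2) for x in(a,b)]),'crop0.png')
```

```text
scene knob [[ 0.614 -0.183  0.045]]
scene spindle [[0.596 0.156 0.1  ]]
side knob [[ 0.611 -0.19   0.045]]
side spindle [[0.594 0.144 0.1  ]]
```

View pics/crop0.png

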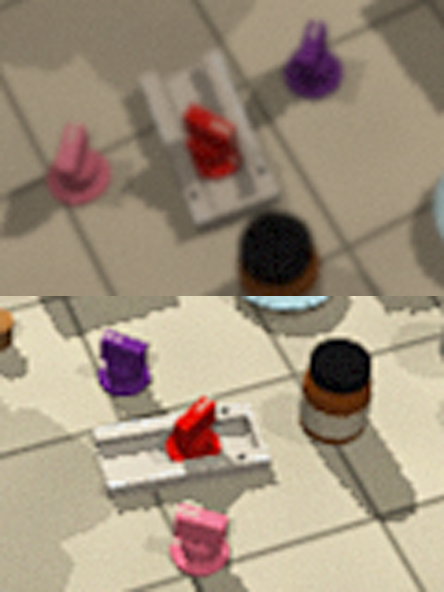

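The rail's open end points toward the robot, the closed end (with two screws) lies toward +x, and the red knob's bar is turned from the rail axis. I'll move above it and look from close up.

Request:
arm_command([
  [[2.1,1.7,-0.15],[0,0,0],8.5],
  [[2.1,1.7,-0.15],[0,0,0],8.5],
  [[2.1,1.7,-0.15],[0,0,0],8.5],
  [[2.1,1.7,-0.15],[0,0,0],8.5],
  [[2.1,1.7,-0.15],[0,0,0],8.5],
  [[2.1,1.7,-0.15],[0,0,0],8.5],
  [[2.1,1.7,-0.15],[0,0,0],8.5],
  [[2.1,1.7,-0.15],[0,0,0],8.5],
  [[2.1,1.7,-0.15],[0,0,0],8.5],
  [[2.1,1.7,-0.15],[0,0,0],8.5],
  [[2.1,1.7,-0.15],[0,0,0],8.5],
  [[2.1,1.7,-0.15],[0,0,0],8.5],
  [[2.1,1.7,-0.15],[0,0,0],8.5],
  [[2.1,1.7,-0.15],[0,0,0],8.5],
  [[2.1,1.7,-0.15],[0,0,0],8.5],
  [[2.1,1.7,-0.15],[0,0,0],8.5],
  [[2.1,1.7,-0.15],[0,0,0],8.5],
  [[2.1,1.7,-0.15],[0,0,0],8.5],
  [[0,0,0],[0,0,0],8.5],
  [[0,0,0],[0,0,0],8.5],
])

```text
time_s: 1.82
tcp_pos: [0.5509, -0.2153, 0.2034]
ee_rot: [[0.949, 0.315, -0.001], [0.315, -0.949, 0.001], [-0.001, -0.001, -1.0]]
force: [-0.2, 0.6, -0.6]
width: 0.0851
grasp_force: 0.0
```

Run:
```python
from h import *
im,d,i=cap('wrist');save(cv2.resize(im,(800,600)),'w1.png');np.savez('pics/w1.npz',im=im,d=d,mtx=i['mtx'],w=i['world_to_cam'])
```

```text
(no output)
```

View pics/w1.png

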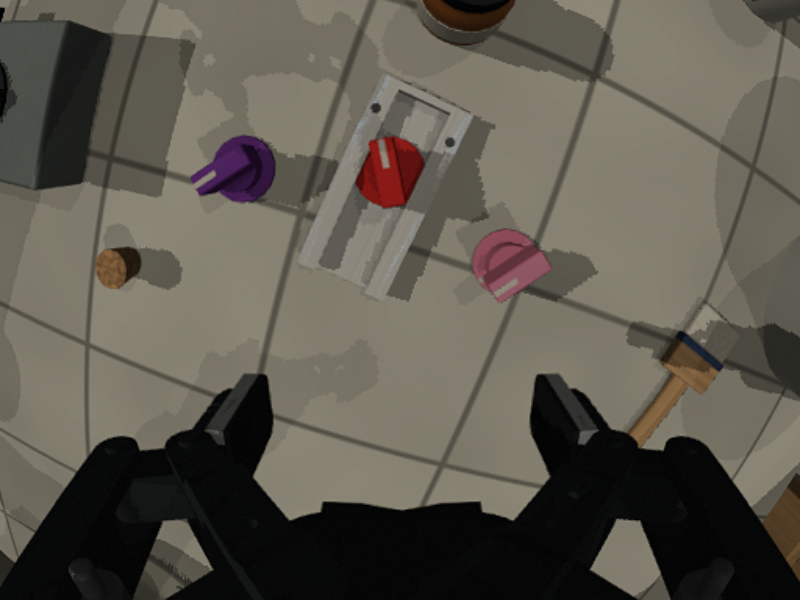

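The wrist view (800x600) shows the red knob's bar at about (392,172), with its white line at the upper end (385,150), toward the rail's closed end. The rail top corners are near (388,73), (473,113), (299,262) and (380,299). Now I'll compute world coordinates.

```bash
cat >> h.py <<'E'
def cloud(im,d,i,fish):
    h,w=d.shape; uv=np.stack(np.meshgrid(np.arange(w),np.arange(h)),-1).reshape(-1,2)
    o,v=ray(i,uv,fish); f=-np.array(i['world_to_cam'])[2,:3]
    return (o+v/(v@f)[:,None]*d.reshape(-1,1)).reshape(h,w,3)
def redbar(im,P,zt,tol=.003,near=None):
    hsv=cv2.cvtColor(im,cv2.COLOR_RGB2HSV).astype(int)
    red=((hsv[...,0]<6)|(hsv[...,0]>174))&(hsv[...,1]>170)&(hsv[...,2]>70)
    red=cv2.morphologyEx(red.astype(np.uint8),cv2.MORPH_CLOSE,np.ones((7,7)))>0
    if near is not None: red&=np.hypot(P[...,0]-near[0],P[...,1]-near[1])<.04
    m=red&(abs(P[...,2]-zt)<tol)
    q=P[m]
    (c,s,a)=cv2.minAreaRect((q[:,:2]*1e3).astype(np.float32))
    return red,q,np.array(c),s,a
E
python3 - <<'E'
from h import *
z=np.load('pics/w1.npz');i=dict(mtx=z['mtx'],world_to_cam=z['w'])
P=cloud(z['im'],z['d'],i,True)
c=np.array([(388,73),(473,113),(299,262),(380,299)])*.64
R=plane(i,c,.0165,True);print(R.round(4))
m=(R[0]+R[1]-R[2]-R[3])/2;print('rail',R.mean(0),'yaw',np.degrees(np.arctan2(m[1],m[0])),'len',np.linalg.norm(m),np.linalg.norm(R[0]-R[1]))
red,q,cc,s,a=redbar(z['im'],P,.052)
print('redz',np.percentile(P[red][:,2],[5,50,80,95]),len(q),cc,s,a)
# white line on top
q2=q[:,:2]; mu=q2.mean(0);w,V=np.linalg.eigh(np.cov((q2-mu).T));print(mu,np.degrees(np.arctan2(V[1,1],V[0,1])))
n='scene';z=np.load('pics/scene0.npz');i=dict(mtx=z['mtx'],world_to_cam=z['w']);P=cloud(z['im'],z['d'],i,False)
red,q,cc,s,a=redbar(z['im'],P,.052,near=(.614,-.186));print(cc,s,a)
E
```

```text
[[ 0.68   -0.1626  0.0165]
 [ 0.6722 -0.228   0.0165]
 [ 0.5302 -0.1428  0.0165]
 [ 0.5221 -0.2083  0.0165]]
rail [ 0.60113778 -0.18543223  0.0165    ] yaw -7.504339231518675 len 0.15123702817323126 0.06591375209995706
redz [0.01021442 0.05536802 0.05707179 0.0578432 ] 28 [ 613.16400146 -184.88504028] (42.63630676269531, 16.462125778198242) 29.606266021728516
[ 0.61440281 -0.18600856] -148.84264169155324
[ 617.05065918 -186.53427124] (34.793663024902344, 5.603823661804199) 35.2928581237793
```

Run:
```python
from h import *
z=np.load('pics/w1.npz');i=dict(mtx=z['mtx'],world_to_cam=z['w'])
P=cloud(z['im'],z['d'],i,True)
red,q,cc,s,a=redbar(z['im'],P,.056,.0035); print(len(q),cc,s,a)
q2=q[:,:2]; mu=q2.mean(0);w,V=np.linalg.eigh(np.cov((q2-mu).T));print(mu,np.degrees(np.arctan2(V[1,1],V[0,1])))
print(ctrl.get_state()['joint_positions'])
```

```text
720 [ 613.02270508 -184.96531677] (43.251014709472656, 16.462125778198242) 29.606266021728516
[ 0.61303382 -0.18526622] -150.96114454634093
[-2.14213378e+01  1.02933493e+01  1.29057872e+01  9.26762013e+01
 -1.37664532e-02  1.40251796e+02]
```

Run:
```python
from h import *
a=np.load('pics/scene0.npz')['im'][155:225,245:335];b=np.load('pics/side0.npz')['im'][145:215,205:295]
save(np.hstack([cv2.resize(x,None,fx=4.4,fy=4.4,interpolation=2) for x in(a,b)]),'crop1.png')
for n in('scene','side'):
    z=np.load(f'pics/{n}0.npz');i=dict(mtx=z['mtx'],world_to_cam=z['w'])
    P=cloud(z['im'],z['d'],i,False);im=z['im'];hsv=cv2.cvtColor(im,cv2.COLOR_RGB2HSV)
    m=(np.hypot(P[...,0]-.595,P[...,1]-.15)<.06)&(abs(P[...,2]-.072)<.012)&(hsv[...,2]<60)
    q=P[m];print(n,len(q)); 
    if len(q)>4: print(cv2.minEnclosingCircle((q[:,:2]*1e3).astype(np.float32)))
    y=(np.hypot(P[...,0]-.595,P[...,1]-.15)<.05)&(hsv[...,0]>18)&(hsv[...,0]<34)&(hsv[...,1]>110)&(hsv[...,2]>90)
    v,u=np.nonzero(y);print(np.c_[u,v,P[y].round(3)*1000,im[y]].astype(int))
```

```text
scene 176
((594.6163330078125, 153.45257568359375), 33.6551399230957)
[[290 181 600 150 102 104  77  31]
 [291 181 597 156  95  99  72  27]
 [291 184 596 158  78  92  76  48]
 [297 187 615 169  76  91  79  22]]
side 93
((594.4174194335938, 146.19390869140625), 33.47850036621094)
[[244 170 591 157 101 198 159  84]
 [245 170 594 155 101 231 175  61]
 [246 170 596 150 105 205 160  79]
 [244 171 589 151 101 168 119  39]
 [245 171 592 149 101 223 159  33]
 [246 171 593 137 111 216 160  42]
 [247 171 599 147 101 191 150  53]
 [248 171 602 144 103 137 109  60]
 [244 172 589 153  94 109  74  17]
 [245 172 591 145 100 152 106  29]
 [246 172 594 142 102 147 102  22]
 [247 172 598 142 100 141  98  21]
 [250 172 617 166  76 192 168   4]
 [251 172 622 167  74 197 176  30]
 [245 173 592 148  92 114  82  27]
 [247 173 598 143  95 106  74  12]
 [249 173 612 163  75  94  82  12]
 [250 173 616 163  73 164 151   0]
 [251 173 619 158  77 125 110   1]
 [244 174 590 157  81 112  90  44]
 [245 174 590 145  91 109  76  13]
 [247 174 598 142  91 109  78  17]
 [248 174 602 142  90 104  81  44]
 [244 175 589 155  77 116  94  55]
 [245 175 591 147  84 111  75   9]
 [246 175 594 145  84 112  76  15]
 [247 175 599 146  82 108  77  13]
 [248 175 602 145  82 116  92  51]
 [244 176 588 150  77 123 106  69]
 [245 176 590 145  80 111  73   8]
 [247 176 597 141  81 111  74   7]
 [248 176 602 145  76 130 108  72]]
```

View pics/crop1.png

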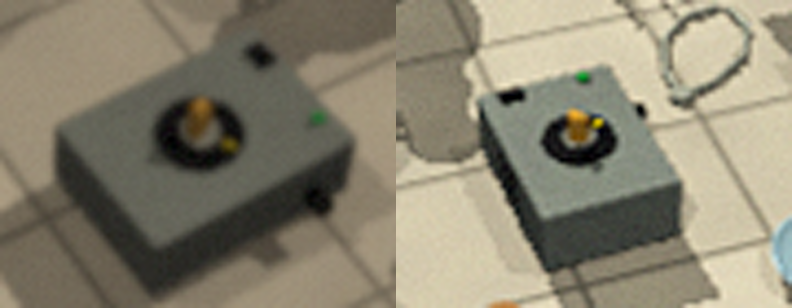

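The bezel centre is at about (0.5945, 0.150). Its yellow mark is near (0.617, 0.165), which puts the spindle yaw at about 33°. The knob yaw is about 29.5°, so only a small turn is needed. Descending to grasp.

Request:
arm_command([
  [[1.24,0.6,-1.2],[0,0,2.2],5],
  [[1.24,0.6,-1.2],[0,0,2.2],5],
  [[1.24,0.6,-1.2],[0,0,2.2],5],
  [[1.24,0.6,-1.2],[0,0,2.2],5],
  [[1.24,0.6,-1.2],[0,0,2.2],5],
  [[0,0,-2],[0,0,0],5],
  [[0,0,-2],[0,0,0],5],
  [[0,0,-2],[0,0,0],5],
  [[0,0,-2],[0,0,0],5],
  [[0,0,-1],[0,0,0],5],
  [[0,0,0],[0,0,0],5],
  [[0,0,0],[0,0,0],5],
])

```text
time_s: 2.87
tcp_pos: [0.6124, -0.186, 0.0539]
ee_rot: [[0.872, 0.49, -0.001], [0.49, -0.872, 0.0], [-0.001, -0.001, -1.0]]
force: [0.7, -1.1, 0.4]
width: 0.0499
grasp_force: 0.0
```

Run:
```python
from h import *
im,d,i=cap('wrist');P=cloud(im,d,i,True);s=ctrl.get_state();save(im,'w2.png')
red,q,cc,sz,a=redbar(im,P,.056,.004);print(len(q),cc,sz,a,s['tcp_pos'],np.degrees(np.arctan2(s['ee_rot'][1][0],s['ee_rot'][0][0])))
```

```text
1893 [ 613.81854248 -184.79904175] (43.72492980957031, 16.008182525634766) 29.369937896728516 [ 0.61294236 -0.18621714  0.05499531] 29.30652808627764
```

Request:
arm_command([
  [[0.1,0.1,-0.8],[0,0,0],5],
  [[0,0,-0.8],[0,0,0],5],
  [[0,0,-0.7],[0,0,0],5],
  [[0,0,0],[0,0,0],5],
  [[0,0,0],[0,0,0],1.5],
  [[0,0,0],[0,0,0],1],
  [[0,0,0],[0,0,0],1],
  [[0,0,0],[0,0,0],1],
  [[0,0,0],[0,0,0],1],
  [[0,0,0],[0,0,0],1],
  [[0,0,0],[0,0,0],1],
  [[0,0,0],[0,0,0],1],
])

```text
time_s: 3.92
tcp_pos: [0.6136, -0.1854, 0.0318]
ee_rot: [[0.872, 0.489, 0.001], [0.489, -0.872, -0.0], [0.001, 0.001, -1.0]]
force: [0.0, 0.4, 4.2]
width: 0.015
grasp_force: 59.4
```

Gripped at 59 N. I'll lift 1 mm off the floor and slide along the rail, watching the force.

Request:
arm_command([
  [[0,0,0.05],[0,0,0],1],
  [[0,0,0.05],[0,0,0],1],
  [[-0.7,0.05,0],[0,0,0],1],
  [[-0.8,0.08,0],[0,0,0],1],
  [[-0.8,0.08,0],[0,0,0],1],
  [[-0.8,0.09,0],[0,0,0],1],
  [[0,0,0],[0,0,0],1],
])

```text
time_s: 4.5
tcp_pos: [0.5805, -0.1821, 0.0322]
ee_rot: [[0.873, 0.489, -0.001], [0.489, -0.873, 0.0], [-0.001, -0.001, -1.0]]
force: [0.5, -0.6, -0.4]
width: 0.015
grasp_force: 58.7
```

Request:
arm_command([
  [[-0.9,0.11,0],[0,0,0],1],
  [[-0.9,0.11,0],[0,0,0],1],
  [[-0.9,0.11,0],[0,0,0],1],
  [[-0.9,0.11,0],[0,0,0],1],
  [[-0.9,0.11,0],[0,0,0],1],
  [[-0.9,0.12,0],[0,0,0],1],
  [[-0.9,0.12,0],[0,0,0],1],
  [[-0.9,0.12,0],[0,0,0],1],
  [[-0.9,0.12,0],[0,0,0],1],
  [[-0.9,0.12,0],[0,0,0],1],
  [[-0.3,0,0],[0,0,0],1],
  [[0,0,0],[0,0,0],1],
])

```text
time_s: 5.5
tcp_pos: [0.4888, -0.1708, 0.0325]
ee_rot: [[0.872, 0.489, 0.0], [0.489, -0.872, -0.0], [0.0, 0.0, -1.0]]
force: [0.2, 0.9, -1.3]
width: 0.015
grasp_force: 58.7
```

The knob is out with 38 mm of clearance beyond the mouth. I'll lift it and move near the drive for a close look.

Request:
arm_command([
  [[0,0,2],[0,0,0],1],
  [[0,0,3],[0,0,0],1],
  [[0,0,3],[0,0,0],1],
  [[0,0,3],[0,0,0],1],
  [[0,0,3],[0,0,0],1],
  [[0.2,2,2],[0,0,0],1],
  [[0.3,2.1,0.8],[0,0,0],1],
  [[0.3,2.1,0],[0,0,0],1],
  [[0.3,2.1,0],[0,0,0],1],
  [[0.3,2.1,0],[0,0,0],1],
  [[0.3,2.1,0],[0,0,0],1],
  [[0.3,2.1,0],[0,0,0],1],
  [[0.3,2.1,0],[0,0,0],1],
  [[0.3,2.1,0],[0,0,0],1],
  [[0.3,2.1,0],[0,0,0],1],
  [[0.3,2.1,0],[0,0,0],1],
  [[0,2,0],[0,0,0],1],
  [[0,0,0],[0,0,0],1],
  [[0,0,0],[0,0,0],1],
  [[0,0,0],[0,0,0],1],
])

```text
time_s: 7.17
tcp_pos: [0.5215, 0.079, 0.2002]
ee_rot: [[0.872, 0.489, -0.0], [0.489, -0.872, -0.0], [-0.0, 0.0, -1.0]]
force: [-0.2, 0.8, -0.3]
width: 0.0153
grasp_force: 58.8
```

Run:
```python
from h import *
s=ctrl.get_state();im,d,i=cap('wrist');save(cv2.resize(im,(800,600)),'w3.png');np.savez('pics/w3.npz',im=im,d=d,mtx=i['mtx'],w=i['world_to_cam'])
P=cloud(im,d,i,True);hsv=cv2.cvtColor(im,cv2.COLOR_RGB2HSV)
C=np.hypot(P[...,0]-.594,P[...,1]-.15)
m=(C<.055)&(abs(P[...,2]-.074)<.004)&(hsv[...,2]<60)
q=(P[m][:,:2]*1e3).astype(np.float32);print('bezel',len(q),cv2.minEnclosingCircle(q))
t=(C<.03)&(P[...,2]>.0995)&(P[...,2]<.11)
q=P[t];print('tip',len(q),q.mean(0) if len(q) else'',cv2.minAreaRect((q[:,:2]*1e3).astype(np.float32)),np.percentile(q[:,2],[10,50,90]))
y=(C<.045)&(C>.012)&(hsv[...,0]>22)&(hsv[...,0]<34)&(hsv[...,1]>150)&(hsv[...,2]>80)&(P[...,2]<.082)
q=P[y];print('yellow',len(q),q.mean(0),q.min(0),q.max(0))
print(s['tcp_pos'],s['ee_rot'],s['grasp_force'],s['joint_positions'])
```

```text
bezel 3165 ((597.0340576171875, 152.12550354003906), 35.28630828857422)
tip 326 [0.59470565 0.15296313 0.10249524] ((594.0282592773438, 152.8011016845703), (13.533857345581055, 19.61716079711914), 27.495779037475586) [0.10040389 0.10277963 0.10400999]
yellow 65 [0.61731913 0.1661659  0.07538482] [0.61166188 0.16207281 0.07310368] [0.62271667 0.17136217 0.07768136]
[0.52153817 0.07901194 0.20024096] [[ 8.72187349e-01  4.89171982e-01 -1.19081711e-05]
 [ 4.89171967e-01 -8.72187329e-01 -2.20864934e-04]
 [-1.18427093e-04  1.86810458e-04 -9.99999976e-01]] 58.76590847969055 [ 8.62138730e+00  1.33950638e+00  2.82705807e+00  9.14901233e+01
 -1.24093596e-02  1.59335215e+02]
```

View pics/w3.png

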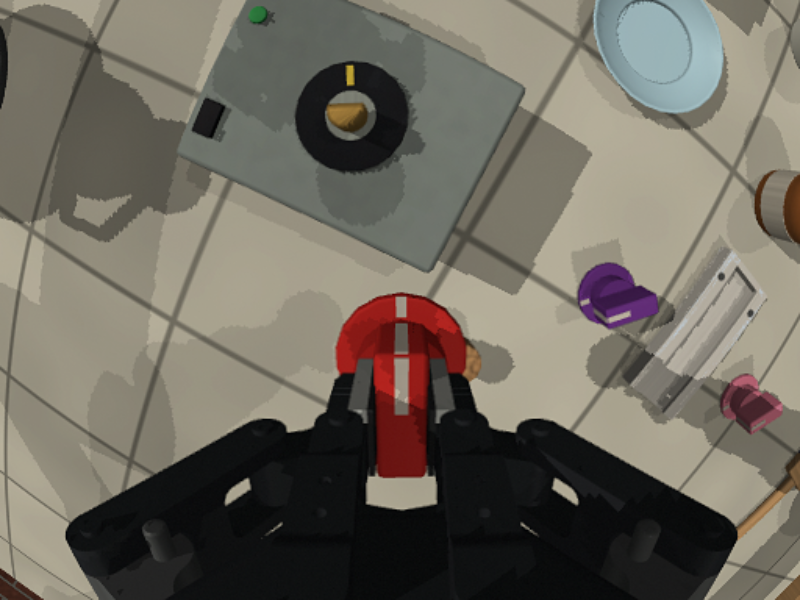

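The wrist view shows the spindle tip at about (348,117), with its flat facing up toward the yellow mark at (350,75). The knob's white line also points up at (401,305), so both +x sides already roughly agree. Next I'll measure the offset within this one image.

```bash
cat > meas.py <<'E'
from h import *
def meas(im,d,i,s):
    P=cloud(im,d,i,True);hsv=cv2.cvtColor(im,cv2.COLOR_RGB2HSV).astype(int)
    C=np.hypot(P[...,0]-.596,P[...,1]-.153)
    m=((C<.06)&(P[...,2]>.0715)&(P[...,2]<.077)&(hsv[...,2]<55)).astype(np.uint8)
    m=cv2.morphologyEx(m,cv2.MORPH_OPEN,np.ones((3,3)))
    n,l,st,ce=cv2.connectedComponentsWithStats(m);k=1+np.argmax(st[1:,4])
    h=cv2.convexHull(np.argwhere(l==k)[:,::-1].astype(np.float32))[:,0]
    W=plane(i,h,.074,True)[:,:2]
    A=np.c_[2*W,np.ones(len(W))]
    w=np.ones(len(W))
    for _ in range(8):
        x=np.linalg.lstsq(A*w[:,None],(W**2).sum(1)*w,rcond=None)[0];r=np.sqrt(x[2]+x[0]**2+x[1]**2)
        e=np.hypot(*(W-x[:2]).T)-r; w=1/(1+(e/.0007)**2)
    y=(hsv[...,0]>22)&(hsv[...,0]<34)&(hsv[...,1]>150)&(hsv[...,2]>80)&(C>.015)&(C<.045)&(P[...,2]<.082)
    yc=plane(i,np.argwhere(y)[:,::-1].mean(0),.0742,True)[0,:2]
    print('bezel c',x[:2],'r',r,'yaw',np.degrees(np.arctan2(*(yc-x[:2])[::-1])))
    t=(C<.03)&(P[...,2]>.1)&(P[...,2]<.106);q=P[t][:,:2]
    R=np.array(s['ee_rot']);u=(q-x[:2])@R[:2,:2];print('tip in tool axes x',np.percentile(u[:,0],[1,99]),'y',np.percentile(u[:,1],[1,99]))
    K=(P-s['tcp_pos'])@R  # tool frame
    red=((hsv[...,0]<6)|(hsv[...,0]>174))&(hsv[...,1]>150)&(np.abs(K).max(-1)<.06)
    f=red&(abs(K[...,2]-.022)<.003);b=red&(abs(K[...,2]+.024)<.003)
    for nm,mm in(('flange',f),('bar',b)):
        q=K[mm];print(nm,len(q),'x',np.percentile(q[:,0],[1,99.5]),'y',np.percentile(q[:,1],[1,99]),'z',np.median(q[:,2]))
    q=K[b][:,:2];q=q[abs(q[:,1])<.012];print('bar rect',cv2.minAreaRect((q*1e3).astype(np.float32)))
    d_=x[:2]-np.array(s['tcp_pos'])[:2];print('bezel-tcp',d_, 'in tool',d_@R[:2,:2],'toolyaw',np.degrees(np.arctan2(R[1,0],R[0,0])))
E
python3 - <<'E'
from meas import *
z=np.load('pics/w3.npz');meas(z['im'],z['d'],dict(mtx=z['mtx'],world_to_cam=z['w']),ctrl.get_state())
E
```

```text
bezel c [0.59687929 0.15413355] r 0.03251978543844307 yaw 30.773504781385686
tip in tool axes x [-0.00905864  0.00367261] y [-0.00898283  0.00895443]
flange 1804 x [-0.00490068  0.02558237] y [-0.02477854  0.02393348] z 0.021053439153510874
bar 2313 x [-0.02050772  0.02198505] y [-0.00801472  0.00730759] z -0.024934593055073347
bar rect ((0.2216930389404297, -0.2773876190185547), (15.806602478027344, 43.98975372314453), 89.51805877685547)
bezel-tcp [0.07535921 0.07542246] in tool [ 0.10260051 -0.0289947 ] toolyaw 29.243852064716805
```

Request:
arm_command([
  [[1.25,1.25,0],[0,0,0.2],1],
  [[1.25,1.25,0],[0,0,0.2],1],
  [[1.25,1.25,-1],[0,0,0.2],1],
  [[1.25,1.25,-1],[0,0,0.2],1],
  [[1.25,1.25,-1],[0,0,0.2],1],
  [[1.28,1.22,-1],[0,0,0.2],1],
  [[0,0,-0.5],[0,0,0],1],
  [[0,0,-0.5],[0,0,0],1],
  [[0,0,0],[0,0,0],1],
  [[0,0,0],[0,0,0],1],
  [[0,0,0],[0,0,0],1],
])

```text
time_s: 8.13
tcp_pos: [0.5966, 0.1532, 0.1512]
ee_rot: [[0.862, 0.506, 0.001], [0.506, -0.862, 0.0], [0.001, 0.0, -1.0]]
force: [0.1, -0.8, -0.6]
width: 0.0147
grasp_force: 58.8
```

Run:
```python
from meas import *
s=ctrl.get_state();im,d,i=cap('wrist')
a,_,_=cap('scene');b,_,_=cap('side')
save(np.vstack([cv2.resize(im,(560,420))[:,:],np.hstack([cv2.resize(x,(280,180),interpolation=2) for x in (a[150:222,235:347],b[135:207,190:302])])]),'w4.png')
print(s['tcp_pos'],s['ee_rot'][:,0],s['force'],s['wrist_torque'])
try: meas(im,d,i,s)
except Exception as e: print(e)
```

```text
[0.59659919 0.15321919 0.15122219] [0.86235228 0.50630781 0.00097586] [ 0.08960695 -0.83532597 -0.56605775] [ 0.02688632  0.02162432 -0.05205743]
bezel c [0.59720166 0.15440349] r 0.032611394663176474 yaw 30.58294073980093
index -1 is out of bounds for axis 0 with size 0
```

View pics/w4.png

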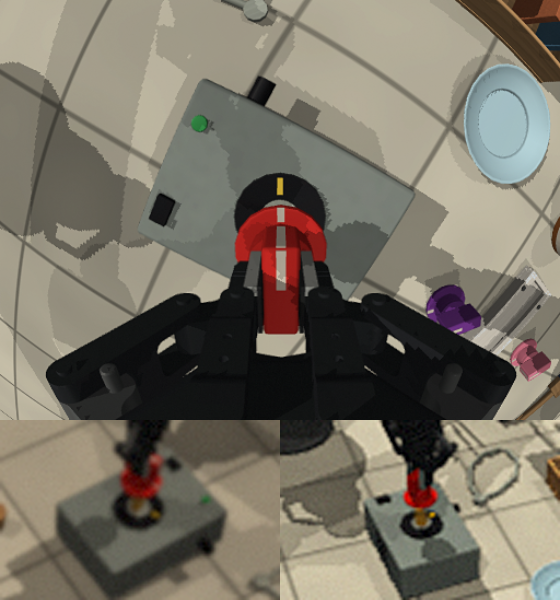

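The knob sits above the spindle with the white line in line with the yellow mark: (281,213) and (280,186) in the wrist panel. I'll descend, watching the force.

Request:
arm_command([
  [[0.04,0.06,-0.6],[0,0,0],1],
  [[0,0,-0.6],[0,0,0],1],
  [[0,0,-0.5],[0,0,0],1],
  [[0,0,-0.3],[0,0,0],1],
  [[0,0,-0.3],[0,0,0],1],
  [[0,0,-0.2],[0,0,0],1],
  [[0,0,-0.2],[0,0,0],1],
  [[0,0,0],[0,0,0],1],
])

```text
time_s: 8.95
tcp_pos: [0.597, 0.1545, 0.1229]
ee_rot: [[0.862, 0.507, -0.0], [0.507, -0.862, -0.0], [-0.0, -0.0, -1.0]]
force: [-0.4, -0.3, -0.5]
width: 0.0146
grasp_force: 58.8
```

Request:
arm_command([
  [[0,0,-0.3],[0,0,0],1],
  [[0,0,-0.3],[0,0,0],1],
  [[0,0,-0.3],[0,0,0],1],
  [[0,0,-0.2],[0,0,0],1],
  [[0,0,-0.1],[0,0,0],1],
  [[0,0,0],[0,0,0],1],
])

```text
time_s: 9.45
tcp_pos: [0.5969, 0.1545, 0.1109]
ee_rot: [[0.862, 0.507, -0.0], [0.507, -0.862, -0.0], [-0.0, -0.0, -1.0]]
force: [-0.4, 0.6, -0.6]
width: 0.0149
grasp_force: 58.8
```

No force yet. Continuing in small steps to detect the spring.

Request:
arm_command([
  [[0,0,-0.05],[0,0,0],1],
  [[0,0,-0.05],[0,0,0],1],
  [[0,0,-0.05],[0,0,0],1],
  [[0,0,0],[0,0,0],1],
])

```text
time_s: 9.78
tcp_pos: [0.5972, 0.1545, 0.1102]
ee_rot: [[0.862, 0.507, 0.001], [0.507, -0.862, 0.0], [0.001, 0.0, -1.0]]
force: [-0.4, 0.1, 2.1]
width: 0.015
grasp_force: 59.1
```

Request:
arm_command([
  [[0,0,-0.1],[0,0,0],1],
  [[0,0,-0.1],[0,0,0],1],
  [[0,0,-0.1],[0,0,0],1],
  [[0,0,-0.1],[0,0,0],1],
  [[0,0,0],[0,0,0],1],
  [[0,0,0],[0,0,0],1],
])

```text
time_s: 10.28
tcp_pos: [0.5972, 0.1545, 0.1061]
ee_rot: [[0.862, 0.507, 0.001], [0.507, -0.862, 0.0], [0.001, 0.0, -1.0]]
force: [-1.9, -0.2, 5.4]
width: 0.0148
grasp_force: 59.6
```

Run:
```python
from meas import *
for _ in range(4):
    im,d,i=cap('wrist');s=ctrl.get_state();print(s['tcp_pos'],s['force'],s['grasp_force'])
    P=cloud(im,d,i,True);hsv=cv2.cvtColor(im,cv2.COLOR_RGB2HSV).astype(int)
    K=(P-s['tcp_pos'])@s['ee_rot'];red=((hsv[...,0]<6)|(hsv[...,0]>174))&(hsv[...,1]>150)&(np.abs(K).max(-1)<.06)
    f=red&(abs(K[...,2]-.022)<.004);b=red&(abs(K[...,2]+.024)<.004);print(np.median(K[f][:,2]),np.median(K[b][:,2]),np.median(P[f][:,2]))
```

```text
[0.59722924 0.15455372 0.10615129] [-1.09490496 -0.08586557  5.06078196] 59.568580985069275
0.021049971361347848 -0.02491916052943969 0.08510898862212044
[0.5972208  0.15453438 0.10613129] [-1.86235345 -0.19630251  4.87835633] 59.56754744052887
0.021030261239169065 -0.02497006368889213 0.0851061904103594
[0.59722982 0.15454509 0.10616785] [-1.14761844 -0.39012193  5.05662811] 59.568158984184265
0.021019987816377053 -0.024945332178724453 0.08515643789255503
[0.59723822 0.15454826 0.10617177] [-1.05695496 -0.55296829  5.16374009] 59.56740438938141
0.021040434409575072 -0.024931937325895825 0.08514074287596622
```

Request:
arm_command([
  [[0,0,-0.05],[0,0,0],1],
  [[0,0,-0.05],[0,0,0],1],
  [[0,0,0],[0,0,0],1],
  [[0,0,0],[0,0,0],1],
])

```text
time_s: 10.82
tcp_pos: [0.5972, 0.1546, 0.1052]
ee_rot: [[0.862, 0.507, 0.001], [0.507, -0.862, 0.0], [0.001, 0.0, -1.0]]
force: [-1.3, -0.7, 6.6]
width: 0.0149
grasp_force: 59.6
```

Request:
arm_command([
  [[0,0,-0.05],[0,0,0],1],
  [[0,0,0],[0,0,0],1],
  [[0,0,0],[0,0,0],1],
])

```text
time_s: 11.07
tcp_pos: [0.5972, 0.1545, 0.1048]
ee_rot: [[0.862, 0.507, 0.001], [0.507, -0.862, 0.0], [0.001, 0.0, -1.0]]
force: [-2.2, -0.4, 6.0]
width: 0.015
grasp_force: 59.7
```

Request:
arm_command([
  [[0,0,-0.05],[0,0,0],1],
  [[0,0,0],[0,0,0],1],
  [[0,0,0],[0,0,0],1],
])

```text
time_s: 11.32
tcp_pos: [0.5972, 0.1546, 0.1044]
ee_rot: [[0.862, 0.507, 0.001], [0.507, -0.862, 0.0], [0.001, 0.0, -1.0]]
force: [-2.5, -0.6, 7.1]
width: 0.0147
grasp_force: 59.7
```

Request:
arm_command([
  [[0,0,-0.04],[0,0,0],1],
  [[0,0,0],[0,0,0],1],
  [[0,0,0],[0,0,0],1],
])

```text
time_s: 11.57
tcp_pos: [0.5973, 0.1546, 0.1042]
ee_rot: [[0.862, 0.507, 0.001], [0.507, -0.862, 0.0], [0.001, 0.0, -1.0]]
force: [-1.7, -1.3, 8.1]
width: 0.0149
grasp_force: 60.2
```

Request:
arm_command([
  [[0,0,-0.03],[0,0,0],1],
  [[0,0,0],[0,0,0],1],
  [[0,0,0],[0,0,0],1],
])

```text
time_s: 11.82
tcp_pos: [0.5973, 0.1546, 0.1042]
ee_rot: [[0.862, 0.507, 0.001], [0.507, -0.862, 0.0], [0.001, 0.0, -1.0]]
force: [-3.7, -0.7, 8.7]
width: 0.0147
grasp_force: 60.3
```

Run:
```python
from meas import *
L=[]
for _ in range(6):
    im,d,i=cap('wrist');s=ctrl.get_state();L.append(np.r_[s['tcp_pos'],s['force'],s['grasp_force']])
print(np.mean(L,0).round(4))
P=cloud(im,d,i,True);hsv=cv2.cvtColor(im,cv2.COLOR_RGB2HSV).astype(int)
K=(P-s['tcp_pos'])@s['ee_rot'];red=((hsv[...,0]<6)|(hsv[...,0]>174))&(hsv[...,1]>150)&(np.abs(K).max(-1)<.06)
f=red&(abs(K[...,2]-.022)<.004);b=red&(abs(K[...,2]+.024)<.004);print(np.median(K[f][:,2]),np.median(K[b][:,2]),np.median(P[f][:,2]))
C=np.hypot(P[...,0]-.597,P[...,1]-.1544);m=(C<.032)&(hsv[...,2]<55)&(P[...,2]<.079)&(P[...,2]>.07);print('bezel top',np.median(P[m][:,2]),m.sum())
```

```text
[ 0.5973  0.1546  0.1042 -2.8806 -0.7611  9.637  60.3399]
0.021015117316233792 -0.024954916793094237 0.08320388514149074
bezel top 0.07484933357708586 1714
```

The gap between flange and bezel is about 2.4 mm (2.5 mm expected at full travel) and the TCP has stopped advancing, so the spindle is at its stop. I'll back off slightly so it is held just short of the stop.

Request:
arm_command([
  [[0,0,0.08],[0,0,0],1],
  [[0,0,0],[0,0,0],1],
  [[0,0,0],[0,0,0],1],
  [[0,0,0],[0,0,0],1],
  [[0,0,0],[0,0,0],1],
])

```text
time_s: 12.53
tcp_pos: [0.5973, 0.1546, 0.1045]
ee_rot: [[0.862, 0.507, 0.001], [0.507, -0.862, 0.0], [0.001, 0.0, -1.0]]
force: [-2.0, 0.2, 7.7]
width: 0.0152
grasp_force: 60.1
```

Run:
```python
from meas import *
L=[]
for _ in range(5):
    im,d,i=cap('wrist');s=ctrl.get_state();L.append(np.r_[s['tcp_pos'],s['force'],s['grasp_force']])
m=np.mean(L,0);print(m.round(4))
if .1040<m[2]<.1053 and m[5]>6: print(ctrl.sign_off())
```

```text
[ 0.5973  0.1545  0.1045 -2.1256 -0.3312  6.7385 60.1026]
the job is handed in; nothing more can be done
None
```

The job is handed in: the red knob is fully home on the spindle and still gripped at about 60 N, held pressed to an estimated 5.7 mm of the 6 mm travel, after about 13 s of the 48 s allowed; the judge's result was not shown.

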